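Gauge the kiln sleeves and sort them

TASK

Try each of the three clay sleeves standing on the board on the gauge pin, the tallest first, then the middle one, then the shortest: slide it down as far as it goes, without forcing it. Stand a sleeve that goes fully home on the white kiln shelf, and one that sticks part-way in the scrap tub, upright, so that every sleeve stays upright throughout. Leave the stock sleeves on the far strip and everything else on the bench where they are.

Things in the scene. Friction and masses are not known exactly. Their poses are not given: they have to be found in the camera images.
- tall_1: tall fired-clay sleeve: off-white upright open tube 90 mm tall, outside diameter 38 mm, bore 22 mm at the mouths; the bore may be clear or narrowed inside by glaze from 17 mm above the foot (not recorded). Of tall_1 and tall_2 one stands on the board (to be tested), the other on the stock strip (leave it); this varies. Origin: centre of its underside, z up its axis
- tall_2: tall fired-clay sleeve: off-white upright open tube 90 mm tall, outside diameter 38 mm, bore 22 mm at the mouths; the bore may be clear or narrowed inside by glaze from 17 mm above the foot (not recorded). Of tall_1 and tall_2 one stands on the board (to be tested), the other on the stock strip (leave it); this varies. Origin: centre of its underside, z up its axis
- middle_1: middle fired-clay sleeve: off-white upright open tube 70 mm tall, outside diameter 38 mm, bore 22 mm at the mouths; the bore may be clear or narrowed inside by glaze from 17 mm above the foot (not recorded). Of middle_1 and middle_2 one stands on the board (to be tested), the other on the stock strip (leave it); this varies. Origin: centre of its underside, z up its axis
- middle_2: middle fired-clay sleeve: off-white upright open tube 70 mm tall, outside diameter 38 mm, bore 22 mm at the mouths; the bore may be clear or narrowed inside by glaze from 17 mm above the foot (not recorded). Of middle_1 and middle_2 one stands on the board (to be tested), the other on the stock strip (leave it); this varies. Origin: centre of its underside, z up its axis
- short_1: short fired-clay sleeve: off-white upright open tube 50 mm tall, outside diameter 38 mm, bore 22 mm at the mouths; the bore may be clear or narrowed inside by glaze from 17 mm above the foot (not recorded). Of short_1 and short_2 one stands on the board (to be tested), the other on the stock strip (leave it); this varies. Origin: centre of its underside, z up its axis
- short_2: short fired-clay sleeve: off-white upright open tube 50 mm tall, outside diameter 38 mm, bore 22 mm at the mouths; the bore may be clear or narrowed inside by glaze from 17 mm above the foot (not recorded). Of short_1 and short_2 one stands on the board (to be tested), the other on the stock strip (leave it); this varies. Origin: centre of its underside, z up its axis
- gauge: fit gauge: square steel base 80 x 80 x 20 mm with an upright steel pin in its middle, diameter 18 mm, rising 45 mm above the base, its tip tapering to 12 mm over the last 4 mm; fixed. Origin at the centre of the base's underside, z up
- gauge_seat (a point): point on the pin's axis at the level of the gauge base's top face (20 mm above the bench), where the foot of a fitting sleeve comes to rest; the pin's tip is 45 mm above it
- batt: white kiln shelf lying on the bench: a flat slab 200 (x) x 160 (y) x 12 mm, on the left or on the right, for the sleeves that fit; fixed. Origin at the centre of its underside
- tub: dark steel scrap tub, open-topped, outside 200 (x) x 160 (y) x 45 mm, walls and floor 6 mm, on the other side from the kiln shelf, for the sleeves that do not fit; fixed. Origin at the centre of its underside
- board: off-white board 180 (x) x 400 (y) x 12 mm in the middle of the bench, on which the three sleeves to be tested stand; fixed. Origin at the centre of its underside
- stock: dark steel strip 76 (x) x 260 (y) x 12 mm at the far side of the bench, beyond the board, with the three stock sleeves that are not part of the job; fixed. Origin at the centre of its underside
- cone: terracotta cone 55 mm tall, foot diameter 24 mm, on the board among the sleeves; bystander. Origin at the centre of its underside
- stub: solid white clay stub, diameter 24 mm, 40 mm tall, on the board among the sleeves; bystander. Origin at the centre of its underside
- can: steel tin, diameter 66 mm, 85 mm tall, left of the board; bystander. Origin at the centre of its underside
- jar: amber glass jar with steel cap, diameter 50 mm, 70 mm tall, left of the gauge; bystander. Origin at the centre of its underside
- cup: small blue ceramic cup, rim diameter 50 mm, 50 mm tall, right of the gauge; bystander. Origin at the centre of its underside
- tile: blue glazed sample tile 40 (x) x 28 (y) x 8 mm lying on the kiln shelf near its +y edge; bystander. Origin at the centre of its underside
- dish: small terracotta dish, rim diameter 70 mm, 30 mm tall, right of the board; bystander. Origin at the centre of its underside
Not all that is in view belongs to the job. Leave any pink or purple look-alike of the middle_1 alone.

How it is judged:
By the outcome, as a careful person would: the job done as asked, in the order asked, and still so for the second after the job is handed in, with the robot touching nothing.
It also fails if it takes over 72 s, if anything falls off the work surface, if the arm or the gripper's body presses on something with over 40 N, if the wrist force passes 120 N, or if a joint passes its speed limit or range.

ROBOT

A 7-joint arm with a two-finger parallel gripper is mounted at the origin on the work surface. World frame = base frame: x ahead of the robot, y to its left, z up, the work surface at z = 0. Lengths are in m, angles in rad, forces in N, time in s.
With the tool pointing down it reaches from about 0.425 to 0.875 m from the base axis. Payload 4.7 kg.
Tool frame: the origin (TCP) lies between the finger pads; the fingertips stand 14 mm ahead of it and the grasp point (between the pads) lies 5 mm behind it; z points along the fingers, y is the line along which they close (so a half turn about z gives the same grasp; the last joint's range is limited). The gripper opens to 87 mm and grips with 3 to 60 N. Pads are 19 mm wide; open, the fingers measure 117 mm over their backs; the gripper's body (75 mm by 190 mm) begins 51 mm behind the grasp point.
Start: joints at [-1.125, 0.321, -0.07, 1.45, 0.023, 1.371, -0.057], TCP at [0.272, 0.59, 0.237] pointing down, gripper open.
Joint ranges: [-2.86, 2.86], [-0.3, 2.09], [-1.38, 1.24], [0.06, 2.45], [-1.56, 4.7], [0.09, 2.05], [-2.69, 2.69]. Speed limits (rad/s): [2.57, 2.57, 3.14, 3.14, 3.14, 3.14, 3.14].

INTERFACE

Orientations are given as a rotation vector (axis times angle).
In Python, from bench import get_state, get_image, camera_params, close_job gives the robot as it stands. The module is installed in compiled form; this text tells all that it offers.
- The arm moves only by the tool arm_command, never from a script. Its argument "motion" is a list of rows, each a list of 5 numbers: the finger opening in mm, from 0 to 87, then the shift along the tool's x, y, z in mm, then the turn about the tool's z in degrees. In form: [[gripper, x, y, z, spin], ...]. A call has 1 to 5 rows; each row is the pose to reach, as a shift and turn from the pose commanded when the call began, along the tool's axes at that moment; what a row does not reach only later rows make up. A row lasts 1/12 s, in which the tool goes at most 41.7 mm and 7.16 degrees, less where a joint would pass 70% of its speed; a pose out of reach is approached as far as the arm can. A call with a gripper value outside its range is refused whole. The fingers move at their own pace and stop on an object; "newtons" is the grip in N (left out, the last holds). Time passes only in rows, so rows that repeat a pose let the fingers close. It gives the time, the measured TCP pose, the force, the opening and the grip force at its end, in the units of the state.
- get_state(): the state, without advancing time (a new reading comes with each control period).
- get_image(name): name is "side" or "top"; returns (picture, depth): 400x640x3 uint8, red, green, blue; 400x640 float32, m along the optical axis (not along the pixel's ray), 0 where there is no reading.
- camera_params(name): a dict with "intrinsics" (3x3 intrinsics, pixels), "D" ([k1, k2, p1, p2, k3] as OpenCV has them; the pictures are not rectified), "extrinsics" (4x4, takes a point from camera to world coordinates). Camera axes: x right, y down, z forward; pixel columns grow to the right and rows downward; lengths in m; the calibration is good to about 2 mm. A picture is of the moment at which its call begins. camera_params takes no time and is no camera call.
- close_job(): hands the job in; it is judged then, once.
The state is a dict: "time": time; "joint_positions": joint angles; "qd": joint speeds; "joint_torque": joint torques, N m; "position": TCP position; "tool_rot": TCP orientation; "ft_force": force on the tool from outside, world axes, zero at the start; "torque": the same for the moment, N m; "grip_width": opening from 0.0 (shut) to 1.0 (fully open); "grip_force": force on a finger pad.
Only numpy, scipy, OpenCV 4.12 (cv2) and the standard library are available. Lean on these libraries where they do the work, as an engineer would, in place of code of your own. Each camera call takes 0.05 s, during which the arm holds its last target. There are 200 camera calls.

## Working session

There is one attempt and no reset: what is moved stays moved. The work goes in short steps, Python scripts to look and compute and a tool call to move; the robot and the scene stay as the last step left them, time stands still between calls to the robot, and variables do not carry over. Pictures are saved under pics/ and viewed, at most 10 in all, crops included, and the job is handed in when it is done.

Besides the shell and the picture viewer there is one more tool, called after ">>>" as name(argument=value, ...), one argument or row to a line, values as JSON. arm_command: Moves the arm, as the interface text tells. Its arguments: {"type":"object","properties":{"motion":{"type":"array"},"newtons":{"type":"number"}},"required":["motion"]}

```bash
mkdir -p pics; cat > h.py <<'E'
import numpy as np, cv2
from bench import *
def save(n,f):
    p,d=get_image(n); cv2.imwrite('pics/%s.png'%f,p[:,:,::-1]); np.save('pics/%s.npy'%f,d); return p,d
def cloud(n,d):
    c=camera_params(n);K=np.array(c["intrinsics"]);D=np.array(c["D"],float);T=np.array(c["extrinsics"])
    h,w=d.shape;u,v=np.meshgrid(np.arange(w),np.arange(h))
    r=cv2.undistortPoints(np.stack([u,v],-1).reshape(-1,1,2).astype(float),K,D).reshape(h,w,2)
    P=np.dstack([r,np.ones((h,w))])*d[...,None]
    return P@T[:3,:3].T+T[:3,3]
E
python3 - <<'E'
from h import *
for n in ("top","side"):
    p,d=save(n,n+"0"); c=camera_params(n); print(n,np.round(c["extrinsics"],3).tolist(),np.round(c["intrinsics"],1).tolist(),(d>0).mean())
s=get_state();print(s)
E
```

```text
top [[0.012, -0.98, 0.198, 0.423], [-1.0, -0.012, 0.004, 0.029], [-0.001, -0.198, -0.98, 0.89], [0.0, 0.0, 0.0, 1.0]] [[388.7, 0.0, 318.5], [0.0, 388.7, 196.3], [0.0, 0.0, 1.0]] 0.99587890625
side [[0.903, -0.216, 0.372, 0.162], [-0.429, -0.504, 0.75, -0.787], [0.026, -0.836, -0.548, 0.636], [0.0, 0.0, 0.0, 1.0]] [[474.1, 0.0, 315.3], [0.0, 474.1, 207.6], [0.0, 0.0, 1.0]] 0.9959296875
{'time': 0.1, 'joint_positions': array([-1.12489072,  0.32171845, -0.07007395,  1.45159253,  0.02263914,
        1.37081262, -0.05686403]), 'qd': array([-0.00042613,  0.00022127,  0.00042305, -0.00250989,  0.00079985,
        0.00129847,  0.00063593]), 'joint_torque': array([-5.79069510e-04, -4.92570734e+01, -4.06115586e-01, -3.13398778e+01,
       -6.43674214e-02,  3.95109330e-02,  6.98231770e-05]), 'position': array([0.2718879 , 0.58986073, 0.23557072]), 'tool_rot': array([-6.72874662e-01, -3.06844324e+00,  2.71509429e-03]), 'ft_force': array([ 0.80743301, -0.32722588, -0.35430309]), 'torque': array([-0.05452158,  0.03433896, -0.03182079]), 'grip_force': 0.0, 'grip_width': 0.9969004884741268}
```

View pics/top0.png

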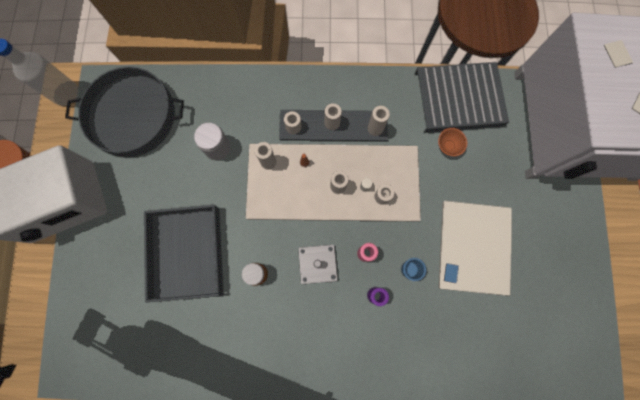

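View pics/side0.png

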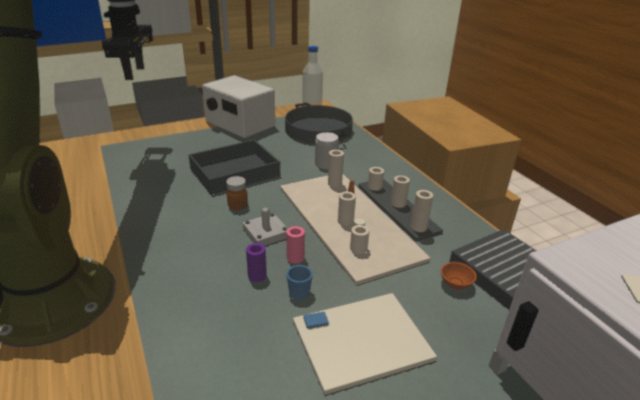

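The top view looks down with +x up and +y left. The tall sleeve is at about (264,152), the middle at (340,182) and the short at (385,195), with the cone at (305,159) and the stub at (367,184). The gauge is at (318,264), the tub on the left at (185,252), and the shelf on the right at (477,248) with its tile at (452,273). The side view agrees, and the pink and purple look-alikes are near the gauge.

```bash
cat > m.py <<'E'
from h import *
from scipy.ndimage import label
def ring(C,zt,c,r=.03,tol=.005):
    """centre of an annular top face near c"""
    m=(abs(C[...,2]-zt)<tol)&(np.hypot(C[...,0]-c[0],C[...,1]-c[1])<r)
    Q=C[m][:,:2].astype(np.float32)
    if len(Q)<6: return None
    (x,y),R=cv2.minEnclosingCircle(Q); return np.round([x,y,R,len(Q),*Q.mean(0),np.median(C[m][:,2])],4).tolist()
E
python3 - <<'E'
from m import *
C={n:cloud(n,np.load('pics/%s0.npy'%n)) for n in("top","side")}
T=C["top"]
for nm,(u,v) in dict(tall=(264,150),mid=(339,180),short=(385,193),stub=(366,184),cone=(304,157),pink=(369,250),purple=(378,296),cup=(414,268),jar=(252,273),can=(208,134),pin=(319,263),st1=(292,118),st2=(333,110),st3=(380,115),tile=(452,273)).items():
    W=T[v-9:v+10,u-9:u+10].reshape(-1,3); zt=np.percentile(W[:,2],97); c=W[W[:,2]>zt-.006].mean(0)
    print(nm,round(float(zt),3),*[ring(C[n],zt,c,.035) for n in C])
p=cv2.imread('pics/top0.png')
def box(m):
    l,k=label(m); s=np.bincount(l.ravel());s[0]=0; q=T[l==s.argmax()]
    r=cv2.minAreaRect(q[:,:2].astype(np.float32)); print(np.round(cv2.boxPoints(r),3).tolist(),np.round(r[0],3),np.median(q[:,2]))
z=T[...,2]; X=T[...,0];Y=T[...,1]
g=p.astype(int)
reg=lambda x0,x1,y0,y1:(X>x0)&(X<x1)&(Y>y0)&(Y<y1)
print('gauge');box((abs(z-.02)<.004)&reg(.3,.6,-.1,.15))
print('batt');box((g.min(2)>140)&(z<.02)&reg(.3,.7,-.5,-.2))
print('tubrim');box((abs(z-.045)<.01)&reg(.3,.7,.15,.5))
print('board');box((g.min(2)>130)&(z<.02)&reg(.5,.8,-.25,.25))
print('tubfloor',[T[v,u].round(3).tolist() for u,v in((160,225),(205,225),(160,285),(208,285),(185,250))])
print(cv2.Rodrigues(get_state()['tool_rot'])[0].round(3).tolist())
E
```

```text
tall 0.104 [0.68, 0.1519, 0.0191, 159.0, 0.6803, 0.1518, 0.1024] [0.681, 0.1516, 0.0202, 65.0, 0.6795, 0.1499, 0.1015]
mid 0.084 [0.6244, -0.012, 0.019, 157.0, 0.6243, -0.0118, 0.0822] [0.6242, -0.0134, 0.0197, 92.0, 0.6241, -0.0137, 0.0814]
short 0.064 [0.6009, -0.1134, 0.0189, 142.0, 0.6012, -0.113, 0.0622] [0.6017, -0.1139, 0.0197, 114.0, 0.6013, -0.1148, 0.0618]
stub 0.054 [0.6202, -0.085, 0.0229, 89.0, 0.6227, -0.0736, 0.0525] [0.6168, -0.0834, 0.0233, 75.0, 0.6197, -0.0818, 0.0518]
cone 0.067 [0.6784, 0.0678, 0.0051, 20.0, 0.6793, 0.0674, 0.067] [0.6791, 0.0632, 0.0039, 15.0, 0.6801, 0.0652, 0.0662]
pink 0.072 [0.471, -0.0744, 0.0188, 166.0, 0.471, -0.0745, 0.0698] [0.4724, -0.0752, 0.02, 130.0, 0.4719, -0.076, 0.0692]
purple 0.073 [0.3802, -0.0958, 0.0189, 169.0, 0.3802, -0.0955, 0.07] [0.379, -0.0958, 0.0198, 126.0, 0.3795, -0.097, 0.0693]
cup 0.052 [0.4374, -0.1746, 0.0249, 135.0, 0.4374, -0.1753, 0.0504] [0.4366, -0.1739, 0.0261, 153.0, 0.4369, -0.1743, 0.049]
jar 0.073 [0.4235, 0.1694, 0.0225, 339.0, 0.4227, 0.1692, 0.0705] [0.4223, 0.1681, 0.024, 137.0, 0.4223, 0.1665, 0.
[... 1072 characters left out ...]
215934753], [0.39500001072883606, -0.2370000034570694]] [ 0.489 -0.33 ] 0.012122803653317582
tubrim
[[0.3569999933242798, 0.4009999930858612], [0.375, 0.23999999463558197], [0.5740000009536743, 0.2630000114440918], [0.5559999942779541, 0.42399999499320984]] [0.465 0.332] 0.04454368962920674
board
[[0.5460000038146973, -0.20100000500679016], [0.7319999933242798, -0.20100000500679016], [0.7319999933242798, 0.2029999941587448], [0.546999990940094, 0.20399999618530273]] [0.639 0.001] 0.01244685009791302
tubfloor [[0.529, 0.397, 0.009], [0.531, 0.292, 0.008], [0.394, 0.385, 0.007], [0.396, 0.277, 0.005], [0.473, 0.334, 0.01]]
[[-0.908, 0.418, -0.001], [0.418, 0.908, -0.002], [-0.0, -0.002, -1.0]]
```

>>> arm_command(
  motion=[
    [60,-31,-25,0,-5],
    [60,-62,-50,0,-10],
    [60,-93,-75,0,-15],
    [60,-124,-100,0,-20],
    [60,-155,-125,0,-24.7],
  ],
)

```text
time: 0.52
position: [0.3609, 0.4099, 0.2361]
tool_rot: [0.006, -3.141, 0.001]
ft_force: [0.7, -0.7, 0.4]
grip_width: 0.727
grip_force: 0.0
```

```bash
python3 - <<'E'
from m import *
s=get_state();print(s['time'],s['position'],s['qd'].round(2),cv2.Rodrigues(s['tool_rot'])[0].round(3).tolist(),s['joint_positions'].round(2),s['ft_force'])
T=cloud("top",np.load('pics/top0.npy'))
z=T[...,2];m=(abs(z-.052)<.004)&(np.hypot(T[...,0]-.6227,T[...,1]+.0736)<.02)
print('stub',cv2.minEnclosingCircle(T[m][:,:2].astype(np.float32)))
E
```

```text
0.5167 [0.36090385 0.4099019  0.23605522] [ 0.55 -0.41  0.26  0.46 -0.04 -0.05  1.77] [[-1.0, -0.004, -0.0], [-0.004, 1.0, -0.001], [0.0, -0.001, -1.0]] [-0.88  0.1  -0.01  1.71  0.    1.33  0.68] [ 0.69237263 -0.67898595  0.41622447]
stub ((0.6235506534576416, -0.07348550856113434), 0.01207934319972992)
```

>>> arm_command(
  motion=[
    [60,-32,-26,0,0],
    [60,-64,-52,0,0],
    [60,-96,-77,0,0],
    [60,-128,-103,0,0],
    [60,-160,-129,0,0],
  ],
)

```text
time: 0.93
position: [0.5214, 0.2813, 0.2364]
tool_rot: [-0.001, -3.141, 0.0]
ft_force: [-0.2, 0.5, -0.4]
grip_width: 0.69
grip_force: 0.0
```

>>> arm_command(
  motion=[
    [60,-32,-26,0,0],
    [60,-64,-52,10,0],
    [60,-96,-77,20,0],
    [60,-128,-103,30,0],
    [60,-159,-129,40,0],
  ],
)

```text
time: 1.35
position: [0.6792, 0.1536, 0.196]
tool_rot: [-0.0, -3.141, -0.0]
ft_force: [0.4, 0.3, 0.3]
grip_width: 0.687
grip_force: 0.0
```

>>> arm_command(
  motion=[
    [60,0,0,0,0],
    [60,0,0,0,0],
    [60,0,0,0,0],
  ],
)

```text
time: 1.6
position: [0.6776, 0.1552, 0.1961]
tool_rot: [-0.001, -3.14, -0.001]
ft_force: [0.3, 0.5, -0.2]
grip_width: 0.688
grip_force: 0.0
```

```bash
cat > k.py <<'E'
from m import *
# what lies near the held/aimed point: compare sleeve top ring with TCP
import sys
s=get_state();print(s['position'].round(4),s['tool_rot'].round(3),s['ft_force'].round(1),s['grip_width'],s['grip_force'])
E
python3 k.py
```

```text
[0.6776 0.1552 0.1961] [-1.00e-03 -3.14e+00 -1.00e-03] [ 0.3  0.5 -0.2] 0.6882479344515683 0.0
```

>>> arm_command(
  motion=[
    [60,-2.5,-3.5,36,0],
    [60,-2.5,-3.5,72,0],
    [60,-2.5,-3.5,108,0],
    [60,-2.5,-3.5,132,0],
    [60,-2.5,-3.5,141,0],
  ],
)

```text
time: 2.02
position: [0.6766, 0.1536, 0.0518]
tool_rot: [0.004, -3.135, 0.0]
ft_force: [-0.7, 0.7, -0.6]
grip_width: 0.688
grip_force: 0.0
```

>>> arm_command(
  motion=[
    [60,0,0,0,0],
    [30,0,0,0,0],
    [30,0,0,0,0],
    [30,0,0,0,0],
    [30,0,0,0,0],
  ],
  newtons=12,
)

```text
time: 2.43
position: [0.6819, 0.1517, 0.0583]
tool_rot: [0.001, 3.138, 0.002]
ft_force: [0.0, 0.3, -1.6]
grip_width: 0.468
grip_force: 0.0
```

>>> arm_command(
  motion=[
    [30,0,0,0,0],
    [30,0,0,0,0],
    [30,0,0,0,0],
  ],
)

```text
time: 2.68
position: [0.6818, 0.1518, 0.058]
tool_rot: [0.001, 3.139, 0.002]
ft_force: [-0.8, 0.0, 6.1]
grip_width: 0.443
grip_force: 12.0
```

>>> arm_command(
  motion=[
    [30,0,0,-10,0],
    [30,0,0,-40,0],
    [30,0,0,-75,0],
    [30,10,-5,-105,0],
    [30,45,-22,-110,0],
  ],
)

```text
time: 3.1
position: [0.6414, 0.1325, 0.1724]
tool_rot: [-0.003, 3.129, 0.006]
ft_force: [0.7, 0.2, 0.3]
grip_width: 0.445
grip_force: 12.0
```

>>> arm_command(
  motion=[
    [30,36,-18,0,0],
    [30,72,-36,0,0],
    [30,108,-54,0,0],
    [30,144,-73,0,0],
    [30,180,-92,0,0],
  ],
)

```text
time: 3.52
position: [0.4531, 0.0364, 0.1656]
tool_rot: [-0.001, -3.141, 0.0]
ft_force: [-0.2, -1.3, -1.4]
grip_width: 0.441
grip_force: 12.0
```

>>> arm_command(
  motion=[
    [30,8,-4,0,0],
    [30,11,-5,0,0],
    [30,11,-5,0,0],
    [30,11,-5,0,0],
    [30,11,-5,0,0],
  ],
)

```text
time: 3.93
position: [0.4457, 0.0331, 0.1662]
tool_rot: [-0.0, 3.141, -0.0]
ft_force: [-0.1, -0.2, -2.4]
grip_width: 0.444
grip_force: 12.0
```

```bash
cat > k.py <<'E'
from m import *
import sys
# usage: k.py name height_above_grasp : sleeve top ring seen from both cameras vs TCP
s=get_state();p=s['position'];print(p.round(4),s['tool_rot'].round(3),s['ft_force'].round(1),s['grip_width'].round(3),s['grip_force'])
n=sys.argv[1]; zt=p[2]+.005+float(sys.argv[2])
for c in("top","side"):
    i,d=save(c,n+c);C=cloud(c,d)
    m=(i.min(2)>90)&(np.ptp(i.astype(int),2)<60)&(np.hypot(C[...,0]-p[0],C[...,1]-p[1])<.035)
    z=C[...,2]
    print(c,'top ring',ring(np.where(m[...,None],C,9),zt,p,.03,.006))
    w=m&(z<zt-.05)&(z>zt-.12)          # sleeve wall seen below the fingers
    q=C[w]
    if len(q)>20: print(' wall',len(q),q.mean(0).round(4),'z',np.percentile(q[:,2],[1,99]).round(4),'y',np.percentile(q[:,1],[2,98]).round(4),'x',np.percentile(q[:,0],[2,98]).round(4))
E
python3 k.py t1 .039
```

```text
Traceback (most recent call last):
  File "k.py", line 4, in <module>
    s=get_state();p=s['position'];print(p.round(4),s['tool_rot'].round(3),s['ft_force'].round(1),s['grip_width'].round(3),s['grip_force'])
                                                                                                 ^^^^^^^^^^^^^^^^^^^^^
AttributeError: 'float' object has no attribute 'round'
```

```bash
sed -i "s/s\['grip_width'\].round(3)/s['grip_width']/" k.py; python3 k.py t1 .039
```

```text
[0.4457 0.0331 0.1662] [-0.     3.141 -0.   ] [-0.1 -0.2 -2.4] 0.44432962545658883 11.988667186415114
top top ring None
side top ring None
```

View pics/t1side.png

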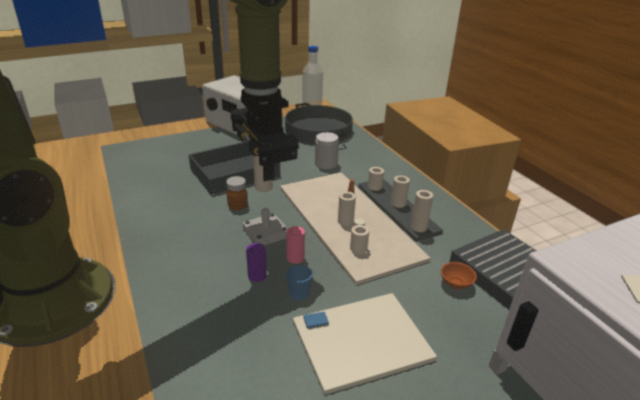

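The tall sleeve hangs in the fingers at about (263,180), with the pin below it at (266,218). I'll fit its visible wall from the depth image.

```bash
cat > k.py <<'E'
from m import *
import sys
from scipy.optimize import least_squares
# usage: k.py name grasp_height_above_foot : axis of the held sleeve (wall below the fingertips), side camera
s=get_state();p=s['position'];print(s['time'],p.round(4),s['tool_rot'].round(3),s['ft_force'].round(1),s['grip_force'])
n,g=sys.argv[1],float(sys.argv[2]); f=p[2]+.005-g
for c in("side","top"):
    i,d=save(c,n+c) ;C=cloud(c,d); z=C[...,2]
    w=(z>f-.01)&(z<p[2]-.016)&(np.hypot(C[...,0]-p[0],C[...,1]-p[1])<.03)
    q=C[w]; print(c,len(q),'foot seen',np.percentile(q[:,2],[1,5]).round(4) if len(q) else '', 'expected',round(f,4))
    if len(q)<30: continue
    fit=lambda q:least_squares(lambda v:np.hypot(q[:,0]-v[0],q[:,1]-v[1])-.019,p[:2],loss='soft_l1',f_scale=.001).x
    h=np.median(q[:,2]); print(' axis',fit(q).round(4),'lower',fit(q[q[:,2]<h]).round(4),'upper',fit(q[q[:,2]>=h]).round(4))
E
python3 k.py t2 .051
```

```text
4.0333 [0.4454 0.0329 0.1659] [ 0.000e+00 -3.141e+00  1.000e-03] [ 1.2 -0.6 -2.7] 11.988685040278142
side 203 foot seen [0.1189 0.1218] expected 0.1199
 axis [0.4452 0.0335] lower [0.4451 0.0337] upper [0.4454 0.0333]
top 0 foot seen  expected 0.1199
```

```bash
python3 - <<'E'
from m import *
from scipy.optimize import least_squares
for c in("side","top"):
    C=cloud(c,np.load('pics/%s0.npy'%c)); z=C[...,2]
    for nm,x0,R,a,b in(("pin",(.446,.033),.009,.026,.058),("tall",(.68,.152),.019,.03,.095),("mid",(.6243,-.0125),.019,.03,.075)):
        q=C[(z>a)&(z<b)&(np.hypot(C[...,0]-x0[0],C[...,1]-x0[1])<R+.008)]
        if len(q)<20: continue
        print(c,nm,len(q),least_squares(lambda v:np.hypot(q[:,0]-v[0],q[:,1]-v[1])-R,x0,loss='soft_l1',f_scale=.001).x.round(4))
E
```

```text
side pin 97 [0.4465 0.0342]
side tall 350 [0.6819 0.1525]
side mid 296 [ 0.6255 -0.0113]
top tall 217 [0.6804 0.152 ]
top mid 124 [ 0.6232 -0.0115]
```

>>> arm_command(
  motion=[
    [30,-1,0.7,15,0],
    [30,-1,0.7,30,0],
    [30,-1,0.7,42,0],
    [30,-1,0.7,46,0],
    [30,-1,0.7,46,0],
  ],
)

```text
time: 4.55
position: [0.4448, 0.0331, 0.1188]
tool_rot: [-0.001, -3.139, 0.001]
ft_force: [0.1, 0.3, -1.4]
grip_width: 0.443
grip_force: 12.0
```

>>> arm_command(
  motion=[
    [30,0,0,3,0],
    [30,0,0,6,0],
    [30,0,0,9,0],
    [30,0,0,12,0],
    [30,0,0,12,0],
  ],
)

```text
time: 4.97
position: [0.4453, 0.0331, 0.1076]
tool_rot: [-0.001, -3.141, 0.0]
ft_force: [-0.1, 0.1, -2.2]
grip_width: 0.444
grip_force: 12.0
```

```bash
python3 k.py t3 .051
```

```text
4.9667 [0.4453 0.0331 0.1076] [-1.000e-03 -3.141e+00  0.000e+00] [-0.1  0.1 -2.2] 11.98863807619091
side 182 foot seen [0.0521 0.0617] expected 0.0616
 axis [0.4452 0.0337] lower [0.4452 0.034 ] upper [0.4453 0.0335]
top 0 foot seen  expected 0.0616
```

>>> arm_command(
  motion=[
    [30,-1.2,0.5,2,0],
    [30,-1.2,0.5,4,0],
    [30,-1.2,0.5,6,0],
    [30,-1.2,0.5,8,0],
    [30,-1.2,0.5,10,0],
  ],
)

```text
time: 5.48
position: [0.4467, 0.0336, 0.0977]
tool_rot: [-0.001, -3.142, -0.0]
ft_force: [0.6, -0.2, -2.3]
grip_width: 0.444
grip_force: 12.0
```

>>> arm_command(
  motion=[
    [30,0,0,1,0],
    [30,0,0,2,0],
    [30,0,0,3,0],
    [30,0,0,4,0],
    [30,0,0,4,0],
  ],
)

```text
time: 5.9
position: [0.4466, 0.0337, 0.0938]
tool_rot: [-0.001, -3.141, 0.0]
ft_force: [0.4, 0.5, -2.8]
grip_width: 0.444
grip_force: 12.0
```

Foot is now at about 0.048, where a narrowing would start to bite. Continuing in small steps.

>>> arm_command(
  motion=[
    [30,0,0,1,0],
    [30,0,0,2,0],
    [30,0,0,3,0],
    [30,0,0,3,0],
  ],
)

```text
time: 6.23
position: [0.4466, 0.0336, 0.0908]
tool_rot: [-0.001, -3.141, 0.0]
ft_force: [-0.0, -0.1, -1.7]
grip_width: 0.445
grip_force: 12.0
```

>>> arm_command(
  motion=[
    [30,0,0,1,0],
    [30,0,0,2,0],
    [30,0,0,2,0],
  ],
)

```text
time: 6.48
position: [0.4466, 0.0336, 0.0888]
tool_rot: [-0.001, -3.141, 0.0]
ft_force: [-1.0, -0.7, -1.5]
grip_width: 0.445
grip_force: 12.0
```

>>> arm_command(
  motion=[
    [30,0,0,2,0],
    [30,0,0,4,0],
    [30,0,0,6,0],
    [30,0,0,6,0],
  ],
)

```text
time: 6.82
position: [0.4463, 0.0336, 0.0824]
tool_rot: [-0.001, -3.141, 0.0]
ft_force: [-0.0, 0.1, -1.8]
grip_width: 0.444
grip_force: 12.0
```

>>> arm_command(
  motion=[
    [30,0,0,2,0],
    [30,0,0,4,0],
    [30,0,0,6,0],
    [30,0,0,8,0],
    [30,0,0,9,0],
  ],
)

```text
time: 7.23
position: [0.4465, 0.0337, 0.0736]
tool_rot: [-0.001, -3.141, 0.0]
ft_force: [0.3, -0.7, -1.4]
grip_width: 0.447
grip_force: 12.0
```

```bash
python3 k.py t4 .051
```

```text
7.2333 [0.4465 0.0337 0.0736] [-1.000e-03 -3.141e+00  0.000e+00] [ 0.3 -0.7 -1.4] 11.988675462207539
side 362 foot seen [0.0179 0.0184] expected 0.0276
 axis [0.4466 0.0333] lower [0.4461 0.031 ] upper [0.4465 0.0338]
top 0 foot seen  expected 0.0276
```

>>> arm_command(
  motion=[
    [30,0,0,2,0],
    [30,0,0,4,0],
    [30,0,0,5,0],
    [30,0,0,6,0],
    [30,0,0,6,0],
  ],
)

```text
time: 7.75
position: [0.4465, 0.0336, 0.0677]
tool_rot: [-0.001, -3.141, 0.0]
ft_force: [-0.2, 0.2, -1.8]
grip_width: 0.443
grip_force: 12.0
```

>>> arm_command(
  motion=[
    [30,0,0,1,0],
    [30,0,0,1,0],
  ],
)

```text
time: 7.92
position: [0.4467, 0.0337, 0.0669]
tool_rot: [-0.001, -3.142, -0.0]
ft_force: [0.7, 0.9, -2.5]
grip_width: 0.447
grip_force: 12.0
```

>>> arm_command(
  motion=[
    [30,0,0,1,0],
    [30,0,0,1,0],
  ],
)

```text
time: 8.08
position: [0.4469, 0.0337, 0.066]
tool_rot: [0.001, 3.141, 0.0]
ft_force: [-0.1, 0.2, -2.1]
grip_width: 0.445
grip_force: 12.0
```

>>> arm_command(
  motion=[
    [30,0,0,0.7,0],
    [30,0,0,0.7,0],
  ],
)

```text
time: 8.25
position: [0.447, 0.0337, 0.0659]
tool_rot: [0.001, 3.141, 0.0]
ft_force: [-1.6, 0.7, 3.6]
grip_width: 0.445
grip_force: 12.0
```

>>> arm_command(
  motion=[
    [30,0,0,0.7,0],
    [30,0,0,0.7,0],
  ],
)

```text
time: 8.42
position: [0.4471, 0.0338, 0.0657]
tool_rot: [0.001, 3.141, 0.001]
ft_force: [-4.1, 0.3, 8.0]
grip_width: 0.446
grip_force: 12.0
```

>>> arm_command(
  motion=[
    [30,0,0,-8,0],
    [30,0,0,-30,0],
    [30,0,0,-55,0],
    [30,0,0,-80,0],
    [30,0,0,-102,0],
  ],
)

```text
time: 8.83
position: [0.4468, 0.0336, 0.1682]
tool_rot: [0.001, 3.141, 0.0]
ft_force: [0.5, 0.7, -2.2]
grip_width: 0.443
grip_force: 12.0
```

>>> arm_command(
  motion=[
    [30,-5,-18,0,0],
    [30,-15,-55,0,0],
    [30,-25,-92,0,0],
    [30,-35,-129,0,0],
    [30,-45,-166,0,0],
  ],
)

```text
time: 9.25
position: [0.4918, -0.134, 0.1669]
tool_rot: [0.0, 3.141, 0.0]
ft_force: [0.4, 0.3, -1.8]
grip_width: 0.445
grip_force: 12.0
```

>>> arm_command(
  motion=[
    [30,-10,-37,0,0],
    [30,-20,-74,0,0],
    [30,-30,-111,0,0],
    [30,-40,-148,0,0],
    [30,-50,-185,0,0],
  ],
)

```text
time: 9.67
position: [0.5418, -0.3189, 0.1664]
tool_rot: [0.0, 3.142, 0.0]
ft_force: [-0.3, 0.3, -1.7]
grip_width: 0.445
grip_force: 12.0
```

>>> arm_command(
  motion=[
    [30,-7,-19,0,0],
    [30,-7,-19,5,0],
    [30,-7,-19,25,0],
    [30,-7,-19,40,0],
    [30,-7,-19,50,0],
  ],
)

```text
time: 10.08
position: [0.5477, -0.335, 0.1144]
tool_rot: [-0.0, -3.139, -0.003]
ft_force: [1.1, 0.4, -2.6]
grip_width: 0.444
grip_force: 12.0
```

>>> arm_command(
  motion=[
    [30,0,0,15,0],
    [30,0,0,30,0],
    [30,0,0,40,0],
    [30,0,0,44,0],
    [30,0,0,44,0],
  ],
)

```text
time: 10.5
position: [0.548, -0.3356, 0.0715]
tool_rot: [-0.0, -3.14, -0.002]
ft_force: [0.1, -0.5, -1.4]
grip_width: 0.445
grip_force: 12.0
```

>>> arm_command(
  motion=[
    [30,0,0,5,0],
    [30,0,0,9,0],
    [30,0,0,11.5,0],
    [30,0,0,12.5,0],
    [30,0,0,12.5,0],
  ],
)

```text
time: 10.92
position: [0.5484, -0.3364, 0.06]
tool_rot: [-0.001, -3.142, -0.0]
ft_force: [-0.2, 0.6, -1.6]
grip_width: 0.446
grip_force: 12.0
```

>>> arm_command(
  motion=[
    [30,0,0,1,0],
    [30,0,0,1,0],
    [30,0,0,1,0],
  ],
)

```text
time: 11.17
position: [0.5486, -0.3365, 0.0592]
tool_rot: [0.001, 3.141, -0.0]
ft_force: [-0.5, 0.3, -1.8]
grip_width: 0.445
grip_force: 12.0
```

>>> arm_command(
  motion=[
    [30,0,0,1.2,0],
    [30,0,0,1.2,0],
    [30,0,0,1.2,0],
  ],
)

```text
time: 11.42
position: [0.5486, -0.3365, 0.0579]
tool_rot: [0.001, 3.141, -0.0]
ft_force: [0.0, 0.4, -1.9]
grip_width: 0.446
grip_force: 12.0
```

>>> arm_command(
  motion=[
    [44,0,0,0,0],
    [60,0,0,0,0],
    [60,0,0,0,0],
    [60,0,0,0,0],
  ],
)

```text
time: 11.75
position: [0.5486, -0.3365, 0.0581]
tool_rot: [0.001, 3.141, -0.0]
ft_force: [0.7, 0.6, 1.0]
grip_width: 0.638
grip_force: 0.0
```

>>> arm_command(
  motion=[
    [60,0,0,-15,0],
    [60,0,0,-45,0],
    [60,0,0,-80,0],
    [60,0,0,-115,0],
    [60,0,0,-125,0],
  ],
)

```text
time: 12.17
position: [0.5506, -0.3384, 0.1892]
tool_rot: [0.002, 3.134, -0.006]
ft_force: [1.3, -0.4, 0.4]
grip_width: 0.688
grip_force: 0.0
```

>>> arm_command(
  motion=[
    [60,-7,32,0,0],
    [60,-15,68,0,0],
    [60,-23,106,0,0],
    [60,-31,144,0,0],
    [60,-40,182,0,0],
  ],
)

```text
time: 12.58
position: [0.5885, -0.1529, 0.183]
tool_rot: [0.002, 3.141, 0.0]
ft_force: [0.6, -0.3, -0.6]
grip_width: 0.688
grip_force: 0.0
```

>>> arm_command(
  motion=[
    [60,-8,36,0,0],
    [60,-16,72,0,0],
    [60,-24,108,0,0],
    [60,-32,135,0,0],
    [60,-35,142,0,0],
  ],
)

```text
time: 13.0
position: [0.6246, -0.0046, 0.1825]
tool_rot: [-0.012, 3.141, 0.006]
ft_force: [0.1, 0.8, 1.2]
grip_width: 0.69
grip_force: 0.0
```

```bash
python3 - <<'E'
from m import *
s=get_state();print(s['time'],s['position'].round(4),s['ft_force'].round(1))
_,d=save("top","a1");C=cloud("top",d)
print(ring(C,.102,(.549,-.336)),ring(C,.082,(.624,-.012)),ring(C,.062,(.601,-.1135),.022))
E
```

```text
13.0 [ 0.6246 -0.0046  0.1825] [0.1 0.8 1.2]
[0.547, -0.3368, 0.0196, 185.0, 0.5477, -0.3358, 0.1019] None None
```

View pics/a1.png

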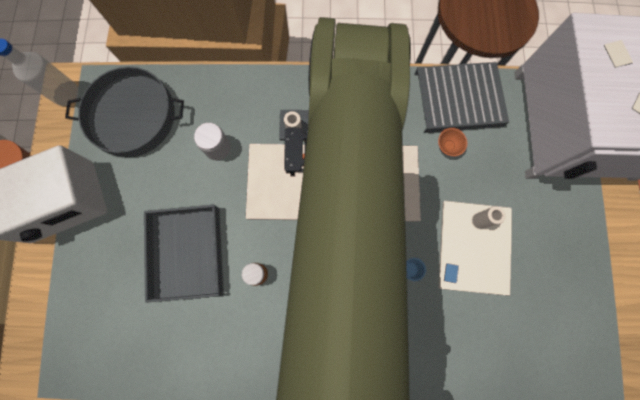

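The tall sleeve stands upright on the shelf at about (490,215). Now the middle one.

>>> arm_command(
  motion=[
    [60,0,0,25,0],
    [60,0,0,50,0],
    [60,0,0,65,0],
    [60,0,0,68,0],
    [60,0,0,68,0],
  ],
)

```text
time: 13.47
position: [0.6226, -0.0142, 0.1138]
tool_rot: [-0.004, -3.139, 0.002]
ft_force: [0.9, 0.9, 0.0]
grip_width: 0.69
grip_force: 0.0
```

>>> arm_command(
  motion=[
    [60,0,0,0,0],
    [60,0,0,0,0],
  ],
)

```text
time: 13.63
position: [0.6247, -0.0133, 0.1165]
tool_rot: [0.003, 3.139, 0.0]
ft_force: [0.9, 0.3, -0.1]
grip_width: 0.688
grip_force: 0.0
```

>>> arm_command(
  motion=[
    [60,0,1,15,0],
    [60,0,1,35,0],
    [60,0,1,55,0],
    [60,0,1,64,0],
    [60,0,1,67,0],
  ],
)

```text
time: 14.05
position: [0.623, -0.0116, 0.047]
tool_rot: [-0.001, -3.14, 0.0]
ft_force: [-0.3, 0.9, 0.7]
grip_width: 0.691
grip_force: 0.0
```

>>> arm_command(
  motion=[
    [60,0,0,0,0],
    [30,0,0,0,0],
    [30,0,0,0,0],
    [30,0,0,0,0],
    [30,0,0,0,0],
  ],
)

```text
time: 14.47
position: [0.6243, -0.0114, 0.0488]
tool_rot: [0.001, 3.14, 0.0]
ft_force: [-0.4, -0.2, -1.0]
grip_width: 0.472
grip_force: 0.0
```

>>> arm_command(
  motion=[
    [30,0,0,0,0],
    [30,0,0,0,0],
    [30,0,0,0,0],
  ],
)

```text
time: 14.72
position: [0.6242, -0.0114, 0.0486]
tool_rot: [0.001, 3.14, 0.0]
ft_force: [0.9, 0.7, 3.7]
grip_width: 0.428
grip_force: 12.0
```

>>> arm_command(
  motion=[
    [30,0,0,-8,0],
    [30,0,0,-35,0],
    [30,0,0,-65,0],
    [30,0,0,-95,0],
    [30,15,4,-105,0],
  ],
)

```text
time: 15.13
position: [0.6125, -0.0087, 0.1578]
tool_rot: [0.003, 3.133, -0.001]
ft_force: [0.9, -0.0, -0.8]
grip_width: 0.436
grip_force: 12.0
```

>>> arm_command(
  motion=[
    [30,36,9,0,0],
    [30,72,18,0,0],
    [30,108,27,0,0],
    [30,144,36,0,0],
    [30,163,41,0,0],
  ],
)

```text
time: 15.55
position: [0.4412, 0.0343, 0.1521]
tool_rot: [0.001, -3.138, -0.001]
ft_force: [0.2, 0.6, -1.6]
grip_width: 0.43
grip_force: 12.0
```

>>> arm_command(
  motion=[
    [30,0,0,20,0],
    [30,0,0,35,0],
    [30,0,0,38,0],
    [30,0,0,38,0],
    [30,0,0,38,0],
  ],
)

```text
time: 15.97
position: [0.446, 0.0334, 0.1153]
tool_rot: [0.002, 3.141, -0.0]
ft_force: [0.4, -0.1, -1.4]
grip_width: 0.431
grip_force: 12.0
```

```bash
python3 k.py m1 .0416
```

```text
15.9667 [0.446  0.0334 0.1153] [ 2.000e-03  3.141e+00 -0.000e+00] [ 0.4 -0.1 -1.4] 11.999932675462333
side 117 foot seen [0.0789 0.0803] expected 0.0787
 axis [0.4475 0.0338] lower [0.4475 0.0341] upper [0.4476 0.0335]
top 0 foot seen  expected 0.0787
```

>>> arm_command(
  motion=[
    [30,1,0.3,5,0],
    [30,1,0.3,10,0],
    [30,1,0.3,13,0],
    [30,1,0.3,16,0],
    [30,1,0.3,18,0],
  ],
)

```text
time: 16.48
position: [0.4445, 0.0339, 0.0963]
tool_rot: [-0.001, -3.141, 0.0]
ft_force: [-1.0, -0.6, -1.2]
grip_width: 0.432
grip_force: 12.0
```

>>> arm_command(
  motion=[
    [30,0,0,2,0],
    [30,0,0,4,0],
    [30,0,0,6,0],
    [30,0,0,8,0],
    [30,0,0,9,0],
  ],
)

```text
time: 16.9
position: [0.4446, 0.0339, 0.0876]
tool_rot: [-0.001, -3.141, 0.0]
ft_force: [0.1, 0.4, -1.4]
grip_width: 0.43
grip_force: 12.0
```

>>> arm_command(
  motion=[
    [30,0,0,1,0],
    [30,0,0,2,0],
    [30,0,0,2,0],
  ],
)

```text
time: 17.15
position: [0.4446, 0.034, 0.0857]
tool_rot: [-0.001, -3.141, -0.0]
ft_force: [0.7, -0.0, -0.7]
grip_width: 0.431
grip_force: 12.0
```

>>> arm_command(
  motion=[
    [30,0,0,1,0],
    [30,0,0,1,0],
    [30,0,0,1,0],
  ],
)

```text
time: 17.4
position: [0.4447, 0.034, 0.0849]
tool_rot: [0.001, 3.142, 0.0]
ft_force: [1.1, 0.3, -2.0]
grip_width: 0.434
grip_force: 12.0
```

>>> arm_command(
  motion=[
    [30,0,0,1,0],
    [30,0,0,1,0],
  ],
)

```text
time: 17.57
position: [0.4447, 0.034, 0.0838]
tool_rot: [-0.001, -3.142, -0.0]
ft_force: [-0.3, 0.3, -0.9]
grip_width: 0.427
grip_force: 12.0
```

>>> arm_command(
  motion=[
    [30,0,0,1,0],
    [30,0,0,1,0],
  ],
)

```text
time: 17.73
position: [0.4446, 0.0339, 0.0827]
tool_rot: [-0.001, -3.141, -0.0]
ft_force: [0.2, -0.2, -1.2]
grip_width: 0.431
grip_force: 12.0
```

>>> arm_command(
  motion=[
    [30,0,0,1,0],
    [30,0,0,1,0],
  ],
)

```text
time: 17.9
position: [0.4446, 0.0339, 0.0817]
tool_rot: [-0.001, -3.141, 0.0]
ft_force: [-0.2, -0.1, -1.7]
grip_width: 0.429
grip_force: 12.0
```

>>> arm_command(
  motion=[
    [30,0,0,1,0],
    [30,0,0,1,0],
  ],
)

```text
time: 18.07
position: [0.4446, 0.0339, 0.0807]
tool_rot: [-0.001, -3.141, 0.0]
ft_force: [-1.1, -0.5, -1.5]
grip_width: 0.435
grip_force: 12.0
```

>>> arm_command(
  motion=[
    [30,0,0,1,0],
    [30,0,0,1,0],
  ],
)

```text
time: 18.23
position: [0.4446, 0.0339, 0.0797]
tool_rot: [-0.001, -3.141, -0.0]
ft_force: [1.0, 0.2, -1.4]
grip_width: 0.43
grip_force: 12.0
```

>>> arm_command(
  motion=[
    [30,0,0,1,0],
    [30,0,0,2,0],
    [30,0,0,2,0],
  ],
)

```text
time: 18.48
position: [0.4445, 0.0339, 0.0776]
tool_rot: [-0.001, -3.141, 0.0]
ft_force: [0.3, -0.2, -2.0]
grip_width: 0.43
grip_force: 12.0
```

>>> arm_command(
  motion=[
    [30,0,0,2,0],
    [30,0,0,4,0],
    [30,0,0,5,0],
    [30,0,0,5,0],
  ],
)

```text
time: 18.82
position: [0.4444, 0.0339, 0.0725]
tool_rot: [-0.001, -3.141, 0.0]
ft_force: [-0.2, 0.5, -1.4]
grip_width: 0.431
grip_force: 12.0
```

>>> arm_command(
  motion=[
    [30,0,0,2,0],
    [30,0,0,4,0],
    [30,0,0,6,0],
    [30,0,0,6,0],
  ],
)

```text
time: 19.15
position: [0.4443, 0.0339, 0.0664]
tool_rot: [-0.001, -3.141, 0.0]
ft_force: [-0.3, -0.0, -1.5]
grip_width: 0.428
grip_force: 12.0
```

>>> arm_command(
  motion=[
    [30,0,0,2,0],
    [30,0,0,4,0],
    [30,0,0,6,0],
    [30,0,0,7,0],
    [30,0,0,7,0],
  ],
)

```text
time: 19.57
position: [0.4445, 0.0339, 0.0595]
tool_rot: [-0.001, -3.141, 0.0]
ft_force: [-0.0, 0.3, -1.5]
grip_width: 0.431
grip_force: 12.0
```

>>> arm_command(
  motion=[
    [30,0,0,1,0],
    [30,0,0,1.5,0],
    [30,0,0,1.5,0],
  ],
)

```text
time: 19.82
position: [0.4447, 0.0339, 0.0583]
tool_rot: [0.001, 3.142, 0.0]
ft_force: [0.0, -0.4, -1.0]
grip_width: 0.43
grip_force: 12.0
```

>>> arm_command(
  motion=[
    [30,0,0,1,0],
    [30,0,0,1,0],
  ],
)

```text
time: 19.98
position: [0.4447, 0.034, 0.0573]
tool_rot: [-0.001, -3.142, -0.0]
ft_force: [0.0, 0.5, -1.4]
grip_width: 0.426
grip_force: 12.0
```

>>> arm_command(
  motion=[
    [30,0,0,0.8,0],
    [30,0,0,0.8,0],
  ],
)

```text
time: 20.15
position: [0.4448, 0.034, 0.0566]
tool_rot: [0.001, 3.141, 0.0]
ft_force: [-0.5, -0.4, -0.9]
grip_width: 0.43
grip_force: 12.0
```

>>> arm_command(
  motion=[
    [30,0,0,0.8,0],
    [30,0,0,0.8,0],
  ],
)

```text
time: 20.32
position: [0.4448, 0.034, 0.0565]
tool_rot: [-0.001, -3.141, -0.001]
ft_force: [-3.3, 0.5, 5.7]
grip_width: 0.429
grip_force: 12.0
```

>>> arm_command(
  motion=[
    [30,0,0,-8,0],
    [30,0,0,-30,0],
    [30,0,0,-55,0],
    [30,0,0,-80,0],
    [30,0,0,-102,0],
  ],
)

```text
time: 20.73
position: [0.4449, 0.0338, 0.1596]
tool_rot: [0.001, 3.14, 0.0]
ft_force: [1.4, -0.3, -1.9]
grip_width: 0.434
grip_force: 12.0
```

>>> arm_command(
  motion=[
    [30,-2,-18,0,0],
    [30,-6,-56,0,0],
    [30,-10,-94,0,0],
    [30,-14,-132,0,0],
    [30,-18,-170,0,0],
  ],
)

```text
time: 21.15
position: [0.4626, -0.1377, 0.1584]
tool_rot: [0.0, 3.14, 0.001]
ft_force: [1.8, 0.9, -1.4]
grip_width: 0.431
grip_force: 12.0
```

>>> arm_command(
  motion=[
    [30,-4,-38,0,0],
    [30,-8,-76,0,0],
    [30,-12,-114,0,0],
    [30,-16,-152,0,0],
    [30,-20,-180,0,0],
  ],
)

```text
time: 21.57
position: [0.4819, -0.3197, 0.1583]
tool_rot: [0.004, 3.141, -0.003]
ft_force: [0.9, -0.6, -1.4]
grip_width: 0.427
grip_force: 12.0
```

>>> arm_command(
  motion=[
    [30,-1,-14,0,0],
    [30,-1,-14,5,0],
    [30,-1,-14,25,0],
    [30,-1,-14,40,0],
    [30,-1,-14,50,0],
  ],
)

```text
time: 21.98
position: [0.483, -0.328, 0.1059]
tool_rot: [0.001, -3.14, -0.004]
ft_force: [-0.2, 0.2, -1.7]
grip_width: 0.432
grip_force: 12.0
```

>>> arm_command(
  motion=[
    [30,0,0,15,0],
    [30,0,0,30,0],
    [30,0,0,42,0],
    [30,0,0,46,0],
    [30,0,0,46,0],
  ],
)

```text
time: 22.4
position: [0.4829, -0.329, 0.0607]
tool_rot: [-0.0, -3.14, -0.002]
ft_force: [0.7, 0.5, -1.6]
grip_width: 0.431
grip_force: 12.0
```

>>> arm_command(
  motion=[
    [30,0,0,5,0],
    [30,0,0,9,0],
    [30,0,0,11.5,0],
    [30,0,0,12.5,0],
    [30,0,0,12.5,0],
  ],
)

```text
time: 22.82
position: [0.4834, -0.3301, 0.0492]
tool_rot: [0.001, 3.142, 0.0]
ft_force: [-0.4, -0.1, -1.3]
grip_width: 0.433
grip_force: 12.0
```

>>> arm_command(
  motion=[
    [30,0,0,0.4,0],
    [44,0,0,0.4,0],
    [60,0,0,0.4,0],
    [60,0,0,0.4,0],
    [60,0,0,0.4,0],
  ],
)

```text
time: 23.23
position: [0.4837, -0.3302, 0.0492]
tool_rot: [0.001, 3.141, -0.0]
ft_force: [0.1, 1.2, -0.2]
grip_width: 0.632
grip_force: 0.0
```

>>> arm_command(
  motion=[
    [60,0,0,-15,0],
    [60,0,0,-45,0],
    [60,0,0,-80,0],
    [60,0,0,-115,0],
    [60,0,0,-130,0],
  ],
)

```text
time: 23.65
position: [0.485, -0.3318, 0.1838]
tool_rot: [0.002, 3.136, -0.004]
ft_force: [0.3, -0.3, 0.2]
grip_width: 0.691
grip_force: 0.0
```

>>> arm_command(
  motion=[
    [60,-18,33,0,7],
    [60,-38,69,0,14],
    [60,-58,106,0,21],
    [60,-78,142,0,28],
    [60,-98,178,0,35],
  ],
)

```text
time: 24.07
position: [0.5791, -0.1564, 0.1794]
tool_rot: [0.939, 2.997, 0.001]
ft_force: [1.9, -0.7, 0.3]
grip_width: 0.688
grip_force: 0.0
```

>>> arm_command(
  motion=[
    [60,0,0,0,7],
    [60,0,0,0,14],
    [60,0,0,0,21],
    [60,0,0,0,28],
    [60,0,0,0,35],
  ],
)

```text
time: 24.48
position: [0.5785, -0.1577, 0.179]
tool_rot: [1.795, 2.578, 0.0]
ft_force: [0.3, 0.2, 0.3]
grip_width: 0.689
grip_force: 0.0
```

>>> arm_command(
  motion=[
    [60,0,0,0,7],
    [60,0,0,0,14],
    [60,0,0,0,20],
    [60,0,0,0,20],
    [60,0,0,0,20],
  ],
)

```text
time: 24.9
position: [0.5785, -0.1577, 0.1789]
tool_rot: [2.206, 2.237, -0.0]
ft_force: [0.7, -0.9, -0.9]
grip_width: 0.686
grip_force: 0.0
```

```bash
python3 - <<'E'
from m import *
s=get_state();print(s['time'],s['position'].round(4),s['ft_force'].round(1),s['joint_positions'].round(2),cv2.Rodrigues(s['tool_rot'])[0].round(3).tolist())
_,d=save("top","a2");C=cloud("top",d)
print(ring(C,.102,(.549,-.336),.025),ring(C,.082,(.484,-.33),.025))
_,d=save("side","a2s");C=cloud("side",d)
print(ring(C,.102,(.549,-.336),.025),ring(C,.082,(.484,-.33),.025),ring(C,.062,(.601,-.1135),.022))
E
```

```text
24.9 [ 0.5785 -0.1577  0.1789] [ 0.7 -0.9 -0.9] [-0.53  0.34  0.92  1.69 -0.29  1.26  0.47] [[-0.014, 1.0, 0.0], [1.0, 0.014, -0.0], [-0.0, 0.0, -1.0]]
None None
[0.5471, -0.3377, 0.0209, 236.0, 0.546, -0.3386, 0.1009] [0.4842, -0.3312, 0.0199, 250.0, 0.4837, -0.3325, 0.0809] [0.6007, -0.1137, 0.0206, 143.0, 0.6006, -0.1155, 0.0615]
```

View pics/a2s.png

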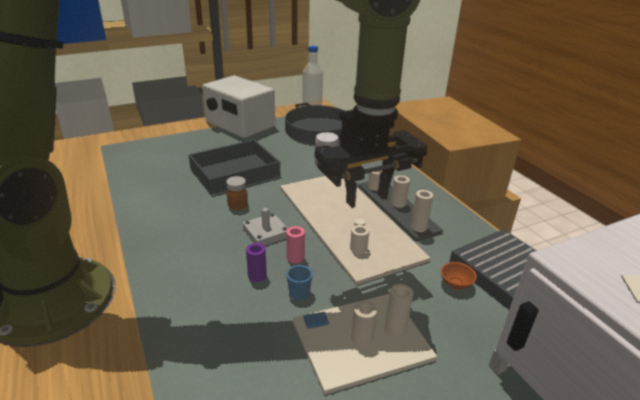

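Both sleeves stand upright on the shelf, at (398,310) and (363,325). The fingers are above the board near the short sleeve at (360,238).

>>> arm_command(
  motion=[
    [60,22,12,0,0],
    [60,44,23,0,0],
    [60,44,23,30,0],
    [60,44,23,60,0],
    [60,44,23,75,0],
  ],
)

```text
time: 25.42
position: [0.5997, -0.1122, 0.1008]
tool_rot: [-2.204, -2.235, 0.003]
ft_force: [-0.2, -0.3, 0.1]
grip_width: 0.686
grip_force: 0.0
```

>>> arm_command(
  motion=[
    [55,0,0,0,0],
    [55,0,0,0,0],
    [55,0,0,0,0],
  ],
)

```text
time: 25.67
position: [0.6019, -0.1141, 0.1053]
tool_rot: [2.208, 2.232, 0.002]
ft_force: [1.1, 0.1, 0.0]
grip_width: 0.639
grip_force: 0.0
```

>>> arm_command(
  motion=[
    [55,1,-0.5,15,0],
    [55,1,-0.5,35,0],
    [55,1,-0.5,55,0],
    [55,1,-0.5,63,0],
    [55,1,-0.5,66,0],
  ],
)

```text
time: 26.08
position: [0.6004, -0.1125, 0.0378]
tool_rot: [-2.209, -2.233, 0.0]
ft_force: [-0.8, -0.2, 0.3]
grip_width: 0.629
grip_force: 0.0
```

>>> arm_command(
  motion=[
    [55,0,0,0,0],
    [30,0,0,0,0],
    [30,0,0,0,0],
    [30,0,0,0,0],
    [30,0,0,0,0],
  ],
)

```text
time: 26.5
position: [0.601, -0.1127, 0.0388]
tool_rot: [2.209, 2.233, 0.002]
ft_force: [-0.0, 0.1, 3.1]
grip_width: 0.445
grip_force: 12.0
```

>>> arm_command(
  motion=[
    [30,0,0,0,0],
    [30,0,0,0,0],
    [30,0,0,0,0],
  ],
)

```text
time: 26.75
position: [0.6011, -0.1126, 0.0388]
tool_rot: [2.209, 2.233, 0.002]
ft_force: [-1.6, -0.0, 5.5]
grip_width: 0.444
grip_force: 12.0
```

>>> arm_command(
  motion=[
    [30,0,0,-8,0],
    [30,0,0,-35,0],
    [30,0,0,-65,0],
    [30,0,0,-95,0],
    [30,0,0,-105,0],
  ],
)

```text
time: 27.17
position: [0.6025, -0.1134, 0.1473]
tool_rot: [2.207, 2.23, 0.006]
ft_force: [0.5, -0.7, 0.0]
grip_width: 0.441
grip_force: 12.0
```

>>> arm_command(
  motion=[
    [30,20,-20,0,0],
    [30,47,-48,0,0],
    [30,74,-76,0,0],
    [30,101,-104,0,0],
    [30,128,-132,0,0],
  ],
)

```text
time: 27.58
position: [0.4651, 0.0149, 0.1418]
tool_rot: [-2.21, -2.233, 0.002]
ft_force: [0.3, 0.8, -1.0]
grip_width: 0.44
grip_force: 12.0
```

>>> arm_command(
  motion=[
    [30,20,-21,0,0],
    [30,20,-21,10,0],
    [30,20,-21,27,0],
    [30,20,-21,35,0],
    [30,20,-21,35,0],
  ],
)

```text
time: 28.0
position: [0.4444, 0.033, 0.106]
tool_rot: [-2.209, -2.232, 0.006]
ft_force: [-0.4, -0.0, -2.3]
grip_width: 0.444
grip_force: 12.0
```

>>> arm_command(
  motion=[
    [30,0,0,0,0],
  ],
)

```text
time: 28.08
position: [0.4458, 0.033, 0.1075]
tool_rot: [2.211, 2.232, -0.003]
ft_force: [1.0, 0.4, -1.1]
grip_width: 0.437
grip_force: 12.0
```

```bash
python3 k.py s1 .0318; python3 -c "
from bench import *;print(get_state()['joint_positions'].round(2))"
```

```text
28.0833 [0.4458 0.033  0.1075] [ 2.211  2.232 -0.003] [ 1.   0.4 -1.1] 11.979471677659603
side 71 foot seen [0.0802 0.0817] expected 0.0807
 axis [0.4479 0.0329] lower [0.4483 0.0328] upper [0.4476 0.0329]
top 0 foot seen  expected 0.0807
[-1.01 -0.04  0.88  2.11  0.03  1.05 -0.14]
```

>>> arm_command(
  motion=[
    [30,1,-0.5,5,0],
    [30,1,-0.5,9,0],
    [30,1,-0.5,12,0],
    [30,1,-0.5,13,0],
    [30,1,-0.5,13,0],
  ],
)

```text
time: 28.6
position: [0.4451, 0.0347, 0.0945]
tool_rot: [-2.21, -2.233, 0.001]
ft_force: [-1.2, -1.0, -1.2]
grip_width: 0.438
grip_force: 12.0
```

```bash
python3 k.py s2 .0318
```

```text
28.6 [0.4451 0.0347 0.0945] [-2.210e+00 -2.233e+00  1.000e-03] [-1.2 -1.  -1.2] 11.97955601133799
side 74 foot seen [0.0582 0.0589] expected 0.0677
 axis [0.4471 0.0351] lower [0.4473 0.0361] upper [0.4469 0.0347]
top 0 foot seen  expected 0.0677
```

>>> arm_command(
  motion=[
    [30,-0.6,0,2,0],
    [30,-0.6,0,3,0],
    [30,-0.6,0,4,0],
    [30,-0.6,0,5,0],
    [30,-0.6,0,5,0],
  ],
)

```text
time: 29.12
position: [0.4453, 0.0342, 0.0897]
tool_rot: [-2.209, -2.233, 0.0]
ft_force: [-0.6, 0.9, -0.3]
grip_width: 0.443
grip_force: 12.0
```

>>> arm_command(
  motion=[
    [30,0,0,2,0],
    [30,0,0,4,0],
    [30,0,0,6,0],
    [30,0,0,6,0],
  ],
)

```text
time: 29.45
position: [0.445, 0.0341, 0.0834]
tool_rot: [-2.209, -2.233, 0.001]
ft_force: [-0.4, -0.8, -1.9]
grip_width: 0.444
grip_force: 12.0
```

>>> arm_command(
  motion=[
    [30,0,0,2,0],
    [30,0,0,4,0],
    [30,0,0,6,0],
    [30,0,0,6,0],
  ],
)

```text
time: 29.78
position: [0.4451, 0.0342, 0.0774]
tool_rot: [-2.209, -2.233, 0.001]
ft_force: [-0.7, -0.1, -0.9]
grip_width: 0.442
grip_force: 12.0
```

>>> arm_command(
  motion=[
    [30,0,0,1,0],
    [30,0,0,1,0],
  ],
)

```text
time: 29.95
position: [0.4453, 0.0342, 0.0767]
tool_rot: [-2.209, -2.233, 0.0]
ft_force: [0.3, -0.1, -0.2]
grip_width: 0.446
grip_force: 12.0
```

>>> arm_command(
  motion=[
    [30,0,0,1,0],
    [30,0,0,1,0],
  ],
)

```text
time: 30.12
position: [0.4454, 0.0342, 0.0758]
tool_rot: [-2.21, -2.233, -0.0]
ft_force: [0.5, -0.6, -0.9]
grip_width: 0.441
grip_force: 12.0
```

Foot at about 0.049, so I'll take 1 mm steps from here.

>>> arm_command(
  motion=[
    [30,0,0,1,0],
    [30,0,0,1,0],
  ],
)

```text
time: 30.28
position: [0.4455, 0.0343, 0.0749]
tool_rot: [2.209, 2.233, 0.0]
ft_force: [-0.3, -0.3, -1.2]
grip_width: 0.442
grip_force: 12.0
```

>>> arm_command(
  motion=[
    [30,0,0,1,0],
    [30,0,0,1,0],
  ],
)

```text
time: 30.45
position: [0.4457, 0.0343, 0.0745]
tool_rot: [-2.209, -2.233, -0.0]
ft_force: [-3.6, -0.2, 6.8]
grip_width: 0.442
grip_force: 12.0
```

>>> arm_command(
  motion=[
    [30,0,0,1,0],
    [30,0,0,1,0],
  ],
)

```text
time: 30.62
position: [0.4457, 0.0343, 0.0741]
tool_rot: [-2.209, -2.232, 0.0]
ft_force: [-4.7, -0.6, 13.2]
grip_width: 0.445
grip_force: 12.0
```

Contact came with the foot about 28 mm above the seat, which is where the glaze narrowing starts. The short sleeve sticks, so it goes to the tub.

>>> arm_command(
  motion=[
    [30,0,0,-6,0],
    [30,0,0,-25,0],
    [30,0,0,-50,0],
    [30,0,0,-70,0],
    [30,0,0,-72,0],
  ],
)

```text
time: 31.03
position: [0.4478, 0.0347, 0.1483]
tool_rot: [2.208, 2.232, 0.01]
ft_force: [1.3, 0.7, -0.1]
grip_width: 0.442
grip_force: 12.0
```

>>> arm_command(
  motion=[
    [30,18,1,0,0],
    [30,54,4,0,0],
    [30,92,7,0,0],
    [30,130,10,0,0],
    [30,168,13,0,0],
  ],
)

```text
time: 31.45
position: [0.4561, 0.2039, 0.1442]
tool_rot: [-2.21, -2.232, 0.0]
ft_force: [-0.1, 0.2, -1.1]
grip_width: 0.443
grip_force: 12.0
```

>>> arm_command(
  motion=[
    [30,38,3,0,0],
    [30,76,6,0,0],
    [30,114,9,0,0],
    [30,130,10,10,0],
    [30,130,10,30,0],
  ],
)

```text
time: 31.87
position: [0.4652, 0.3394, 0.1153]
tool_rot: [-2.201, -2.241, -0.008]
ft_force: [-0.2, 1.5, -1.3]
grip_width: 0.441
grip_force: 12.0
```

>>> arm_command(
  motion=[
    [30,0,0,20,0],
    [30,0,0,40,0],
    [30,0,0,55,0],
    [30,0,0,60,0],
    [30,0,0,60,0],
  ],
)

```text
time: 32.28
position: [0.464, 0.3314, 0.0528]
tool_rot: [2.209, 2.233, -0.006]
ft_force: [0.3, 0.8, -0.8]
grip_width: 0.438
grip_force: 12.0
```

```bash
python3 k.py u1 .0318; python3 -c "
from bench import *;print(get_state()['joint_positions'].round(2))"
```

```text
32.2833 [0.464  0.3314 0.0528] [ 2.209  2.233 -0.006] [ 0.3  0.8 -0.8] 11.97401025754516
side 42 foot seen [0.0266 0.0273] expected 0.026
 axis [0.4664 0.3316] lower [0.4664 0.332 ] upper [0.4669 0.3305]
top 17 foot seen [0.0308 0.031 ] expected 0.026
[-1.19  0.36  0.62  1.86 -0.25  0.99 -0.46]
```

View pics/u1side.png

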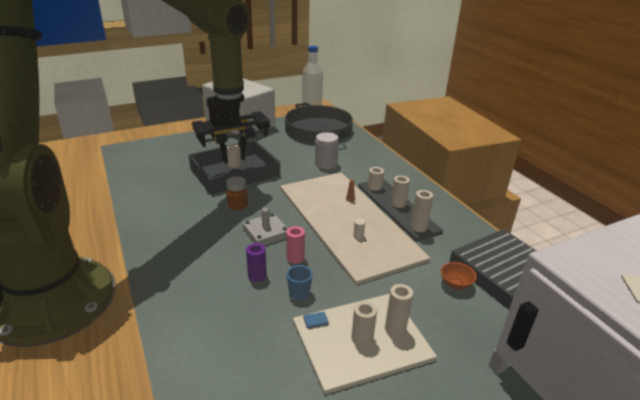

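The short sleeve hangs upright in the tub at (234,155). The board holds only the cone at (351,190) and the stub at (359,230). Lowering about 20 mm.

>>> arm_command(
  motion=[
    [30,0,0,6,0],
    [30,0,0,12,0],
    [30,0,0,16,0],
    [30,0,0,18,0],
    [30,0,0,18,0],
  ],
)

```text
time: 32.8
position: [0.4649, 0.3322, 0.0364]
tool_rot: [2.209, 2.233, -0.001]
ft_force: [0.2, -0.4, -1.0]
grip_width: 0.436
grip_force: 12.0
```

>>> arm_command(
  motion=[
    [30,0,0,1,0],
    [30,0,0,1,0],
  ],
)

```text
time: 32.97
position: [0.4653, 0.3325, 0.0359]
tool_rot: [2.21, 2.233, 0.0]
ft_force: [-0.2, -0.5, -1.1]
grip_width: 0.443
grip_force: 12.0
```

>>> arm_command(
  motion=[
    [30,0,0,1,0],
    [30,0,0,1,0],
  ],
)

```text
time: 33.13
position: [0.4653, 0.3325, 0.0349]
tool_rot: [-2.209, -2.233, -0.0]
ft_force: [-0.5, -1.1, -1.1]
grip_width: 0.445
grip_force: 12.0
```

>>> arm_command(
  motion=[
    [30,0,0,1,0],
    [30,0,0,1,0],
  ],
)

```text
time: 33.3
position: [0.4652, 0.3324, 0.0338]
tool_rot: [-2.209, -2.233, 0.0]
ft_force: [-0.3, 0.3, -0.9]
grip_width: 0.445
grip_force: 12.0
```

>>> arm_command(
  motion=[
    [30,0,0,1,0],
    [30,0,0,1,0],
  ],
)

```text
time: 33.47
position: [0.4652, 0.3325, 0.0328]
tool_rot: [2.209, 2.233, 0.0]
ft_force: [-0.4, -0.1, -0.4]
grip_width: 0.44
grip_force: 12.0
```

>>> arm_command(
  motion=[
    [30,0,0,0.8,0],
    [30,0,0,0.8,0],
  ],
)

```text
time: 33.63
position: [0.4653, 0.3325, 0.0327]
tool_rot: [-2.209, -2.233, -0.0]
ft_force: [-1.7, -1.3, 5.1]
grip_width: 0.443
grip_force: 12.0
```

>>> arm_command(
  motion=[
    [44,0,0,0,0],
    [60,0,0,0,0],
    [60,0,0,0,0],
    [60,0,0,0,0],
    [60,0,0,0,0],
  ],
)

```text
time: 34.05
position: [0.4652, 0.3325, 0.032]
tool_rot: [2.209, 2.233, 0.0]
ft_force: [0.1, 0.7, -0.2]
grip_width: 0.669
grip_force: 0.0
```

>>> arm_command(
  motion=[
    [60,0,0,-15,0],
    [60,0,0,-45,0],
    [60,0,0,-80,0],
    [60,0,0,-115,0],
    [60,0,0,-150,0],
  ],
)

```text
time: 34.47
position: [0.465, 0.3321, 0.1835]
tool_rot: [2.21, 2.233, -0.001]
ft_force: [-0.0, 1.3, 0.3]
grip_width: 0.685
grip_force: 0.0
```

>>> arm_command(
  motion=[
    [60,-18,0,-5,0],
    [60,-50,0,-10,0],
    [60,-85,0,-10,0],
    [60,-110,0,-10,0],
    [60,-110,0,-10,0],
  ],
)

```text
time: 34.88
position: [0.4674, 0.216, 0.1924]
tool_rot: [2.218, 2.224, -0.001]
ft_force: [2.2, 0.0, -0.4]
grip_width: 0.689
grip_force: 0.0
```

>>> arm_command(
  motion=[
    [60,0,0,0,0],
    [60,0,0,0,0],
    [60,0,0,0,0],
  ],
)

```text
time: 35.13
position: [0.4661, 0.2239, 0.192]
tool_rot: [-2.207, -2.235, -0.0]
ft_force: [-0.4, 0.2, -0.7]
grip_width: 0.686
grip_force: 0.0
```

```bash
python3 - <<'E'
from m import *
s=get_state();print(s['time'],s['position'].round(4),s['qd'].round(2))
_,d=save("side","z1");C=cloud("side",d)
print(ring(C,.102,(.549,-.336),.025),ring(C,.082,(.484,-.33),.025),ring(C,.056,(.465,.332),.025))
E
```

```text
35.1333 [0.4661 0.2239 0.192 ] [-0.    0.01 -0.   -0.    0.01 -0.    0.  ]
[0.5471, -0.337, 0.0196, 233.0, 0.5464, -0.3382, 0.1009] [0.4841, -0.3303, 0.0201, 255.0, 0.4837, -0.3326, 0.0809] [0.4663, 0.3298, 0.0198, 74.0, 0.4663, 0.3298, 0.0551]
```

View pics/z1.png

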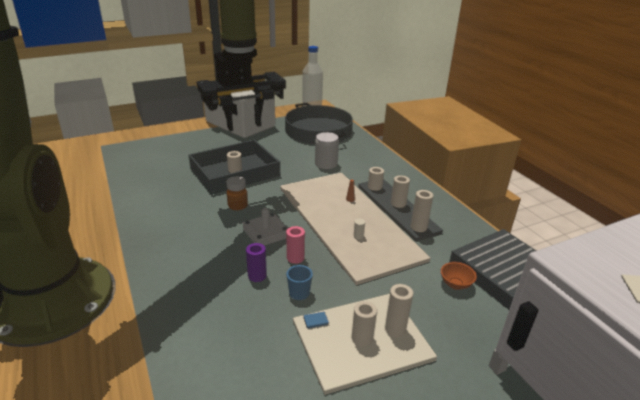

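The short sleeve stands upright in the tub at (234,162), and the tall and middle sleeves stand on the shelf at (398,310) and (364,325). Everything else is where it was, and the gripper is clear.

```bash
python3 -c "
from bench import close_job;print(close_job())"
```

```text
the job is handed in; nothing more can be done
None
```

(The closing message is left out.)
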